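# Load the polishing carousel and index it one click

## Task

Take the brass slide bar from its wooden holder, put it foot first into the empty blue pocket of the carousel and push it gently but fully home, until it rests on the stop inside the pocket. Then turn the carousel by its red handle exactly one click counter-clockwise (seen from above), so that the bar stands at the felt polishing wheel, and let go. Leave the other things alone.

Things in the scene. Friction and masses are not known exactly. Their poses are not given: they have to be found in the camera images.
- bar_mid (a point): Centre (half-way up) of the loose brass slide bar: round, 24 mm in diameter, 80 mm long, 110 to 180 g, upright in the wooden holder at the start. z points up along the bar; its foot is 40 mm below, its top 40 mm above this point. The lowest 8 mm taper to 18 mm at the foot. Its yaw means nothing.
- holder: Dark wooden block, 70 x 70 x 30 mm, fixed to the bench, with a hole 28 mm wide and 15 mm deep in its top, in which the bar stands. Origin at the centre of its underside.
- indexer: Indexing machine, fixed: green base, turning deck (230 mm across, upper face at 60 mm) with six pocket blocks 85 mm from the axis, 60 degrees apart; beside it a green motor with a grey felt wheel, one click counter-clockwise of the empty blue pocket. Five dark blocks hold clamped bars, tops 145 mm above the bench. Origin on the vertical axis at bench height; the empty pocket starts in its -x direction.
- pocket (a point): Centre of the mouth of the empty pocket, on the upper face of its blue block (44 x 44 mm, 36 mm high, upper face 96 mm above the bench). z is up, x points to the carousel's axis. It turns with the carousel. The hole is round, 27 mm wide, vertical.
- plungers (a point): Point on the pocket's axis 10 mm below the mouth, midway between two red spring plungers on the y sides that leave 21 mm. Passing them takes up to 15 N while the taper spreads them (foot 9 to 19 mm below the mouth), then 2 to 9 N of steady drag. They hold the bar at any depth; it does not drop home by itself, and opening fingers may lift it by a millimetre or two.
- pocket_floor (a point): Point on the pocket's axis 36 mm below the mouth, on the deck. A stiffly sprung steel stop (16 N per mm) stands 1 to 14 mm above this point; its height differs every time and is not measured. The bar is home when its foot rests on the stop, felt as a sharp rise in force above the drag; pressing the stop with more than 25 N spoils its setting.
- handle (a point): Centre of the red handle on top of the carousel, on its axis, 138 mm above the bench: a bar 64 mm long along this point's x, 14 mm wide along its y, 26 mm high (125 to 151 mm above the bench), on a 26 mm post. It turns with the carousel.
- carousel (a joint): Angle of the carousel in rad, growing counter-clockwise seen from above; about 0 at the start. A spring roller clicks it into place every 1.047 rad (60 degrees); turning takes up to about 0.3 N m, and past half-way to the next click it falls in by itself.
- tin: Bystander: round tin with a red band, 60 mm in diameter, 50 mm high; origin at the centre of its underside.
- lamp: Bystander: small brass lamp foot with a glass bulb, 60 mm in diameter, 106 mm high; origin at the centre of its underside.
- screwdriver: Bystander: screwdriver with a yellow handle, 170 mm long, lying on the bench along its x; origin at its middle, on its underside.
There are look-alikes about, which are no part of the job. Of the things like the part that bears bar_mid, leave any that is purple; of the rest the smaller one is meant.

How it is judged:
On the way, in this order (a step that is already met when the one before it is completed fails the run):
1. the bar is pushed home: its foot presses on the stop of the blue pocket, with the carousel still at its first click (contact force between bar and stop_c0 above 1 N and horizontal distance between bar_mid and pocket below 0.005 m and angle between bar_mid's own z axis and vertical below 0.1 rad and value of joint carousel between -0.12 and 0.12 rad), for 0.2 s.
2. the carousel is turned one click counter-clockwise with the bar in it (horizontal distance between bar_mid and pocket below 0.005 m and value of joint carousel between 0.96 and 1.14 rad), for 0.2 s.
At the end, for the whole second after the job is handed in: The carousel rests one click counter-clockwise of its start (1.047 rad, within 0.09); the bar stands upright (within 0.1 rad) and centred (within 5 mm) in the blue pocket, its foot no more than 3 mm off the stop (middle within 45 mm of the stop disc's centre, 42 mm when touching) (all of step 2 and velocity of joint carousel between -0.05 and 0.05 rad/s and distance between bar_mid and stop_c0 below 0.045 m and angle between bar_mid's own z axis and vertical below 0.1 rad).
It fails at once if the bar is pressed on the stop with more than 25 N (contact force between bar and stop_c0 above 25 N).
It fails at once if the carousel is turned the wrong way, or beyond one click (value of joint carousel below -0.35 rad or value of joint carousel above 1.45 rad).
It fails at once if a bystander is moved by more than 30 mm (distance of any of tin, lamp, screwdriver from where it was at the start of the episode above 0.03 m).
It also fails if it takes over 59 s, if anything falls off the work surface, if the arm or the gripper's body presses on something with over 40 N, if the wrist force passes 120 N, or if a joint passes its speed limit or range.

## Robot

A 7-joint arm with a two-finger parallel gripper is mounted at the origin on the work surface. World frame = base frame: x ahead of the robot, y to its left, z up, the work surface at z = 0. Lengths are in m, angles in rad, forces in N, time in s.
With the tool pointing down it reaches from about 0.425 to 0.875 m from the base axis. Payload 4.7 kg.
Tool frame: the origin (TCP) lies on the centre line of the jaws, within the pads' length; the fingertips stand ahead of it and the grasp point (between the pads) lies 2 mm behind it (nose_length is the z of the fingertips in the tool frame, in m); z points along the fingers, y is the line along which they close (so a half turn about z gives the same grasp; the last joint's range is limited). The gripper opens to 87 mm and grips with 3 to 60 N. Pads are 19 mm wide; open, the fingers measure 117 mm over their backs; the gripper's body (75 mm by 190 mm) begins 51 mm behind the grasp point.
Start: joints at [-1.089, 0.321, -0.07, 1.45, 0.023, 1.371, -0.057], TCP at [0.293, 0.58, 0.24] pointing down, gripper open.
Joint ranges: [-2.86, 2.86], [-0.3, 2.09], [-1.38, 1.24], [0.06, 2.45], [-1.56, 4.7], [0.09, 2.05], [-2.69, 2.69]. Speed limits (rad/s): [2.57, 2.57, 3.14, 3.14, 3.14, 3.14, 3.14].

## Interface

Orientations are given as a rotation vector (axis times angle).
In Python, from bench import * gives the robot as it stands.
- The arm moves only by the tool send_rows, never from a script. Its arguments are lists of equal length, an entry for each row: "xyz": the shift along the tool's x, y, z in mm, a list of three; "dr": the turn, a rotation vector about the tool's x, y, z in rad, a list of three. A call has exactly 10 rows; each row is the pose to reach, as a shift and turn from the pose commanded when the call began, along the tool's axes at that moment; what a row does not reach only later rows make up. A row lasts 1/12 s, in which the tool goes at most 41.7 mm and 7.16 degrees, less where a joint would pass 70% of its speed; a pose out of reach is approached as far as the arm can. A call with a gripper value outside its range is refused whole. "jaw" is the finger opening in mm, from 0 to 87, set as the call begins (left out, the last holds). The fingers move at their own pace and stop on an object; "grip_force" is the grip in N (left out, the last holds). Time passes only in rows, so rows that repeat a pose let the fingers close, or fill a call up. It gives the time, the measured TCP pose, the force, the opening and the grip force at its end, in the units of the state.
- get_state(): the state, without advancing time (a new reading comes with each control period).
- get_image(name): name is "scene" or "top" or "wrist"; returns the picture (480x640x3 uint8, red, green, blue); there is no depth.
- calibration(name): a dict with "vfov" (degrees; the focal length in pixels is half the picture's height over the tangent of half this angle, whatever the lens; pixels are square), "cx", "cy" (the principal point, pixels), "k1" (the pictures are not rectified: a ray, as slopes to the right and down, at radius r is drawn at 1 + k1 r^2 times it, then the intrinsics apply), "rvec" (rotation vector, rad) and "tvec" (3), from world to camera coordinates, as OpenCV has them; the wrist camera has in their place "hand_eye" (4x4, takes a point from camera to tool coordinates, whose origin is the TCP and whose axes are the flange's). Camera axes: x right, y down, z forward; pixel columns grow to the right and rows downward; lengths in m; the calibration is good to about 2 mm. A picture is of the moment at which its call begins: read the wrist's pose just before it. calibration takes no time and is no camera call.
- close_job(): hands the job in; it is judged then, once.
The state is a dict: "time": time; "joint_positions": joint angles; "qd": joint speeds; "joint_torque": joint torques, N m; "position": TCP position; "tool_rot": TCP orientation; "ft_force": force on the tool from outside, world axes, zero at the start; "torque": the same for the moment, N m; "grip_width": opening from 0.0 (shut) to 1.0 (fully open); "grip_force": force on a finger pad.
Only numpy, scipy, OpenCV 4.12 (cv2) and the standard library are available. Lean on these libraries where they do the work, as an engineer would, in place of code of your own. Each camera call takes 0.05 s, during which the arm holds its last target. There are 200 camera calls.

## Working session

There is one attempt and no reset: what is moved stays moved. The work goes in short steps, Python scripts to look and compute and a tool call to move; the robot and the scene stay as the last step left them, time stands still between calls to the robot, and variables do not carry over. Pictures are saved under pics/ and viewed, at most 10 in all, crops included, and the job is handed in when it is done.

Besides the shell and the picture viewer there is one more tool, called after ">>>" as name(argument=value, ...), one argument or row to a line, values as JSON. send_rows: Moves the arm, as the interface text tells. Its arguments: {"type":"object","properties":{"xyz":{"type":"array"},"dr":{"type":"array"},"jaw":{"type":"number"},"grip_force":{"type":"number"}},"required":["xyz","dr"]}

```bash
mkdir -p pics; ls
python3 - <<'E'
from bench import *
import cv2
s=get_state();print({k:s[k] for k in ('time','position','tool_rot','ft_force','grip_width')})
for n in ('scene','top','wrist'):
    print(n,calibration(n))
    cv2.imwrite(f'pics/{n}0.png',get_image(n)[:,:,::-1])
try: print(nose_length)
except Exception as e: print(e)
E
```

```text
pics
{'time': 0.0, 'position': array([0.2929397 , 0.57965981, 0.23844589]), 'tool_rot': array([-7.28029365e-01, -3.05574107e+00,  3.01095636e-03]), 'ft_force': array([ 0.05232572, -1.01015687, -0.30720113]), 'grip_width': 0.9982360995568632}
scene {'vfov': 48.422920107939376, 'cx': 315.563055428309, 'cy': 240.78251687635628, 'k1': -0.02394778490123108, 'rvec': array([ 1.94727853,  1.45500548, -0.5920216 ]), 'tvec': array([-0.30252224, -0.33257967,  1.27257923])}
top {'vfov': 56.27300879296188, 'cx': 310.5554469588755, 'cy': 243.03210225577013, 'k1': -0.025973342636360655, 'rvec': array([ 1.95608731, -2.25669752,  0.2388811 ]), 'tvec': array([0.2023419 , 0.62511118, 0.70570047])}
wrist {'vfov': 67.6887114500387, 'cx': 321.54828683174657, 'cy': 238.34660866984413, 'k1': -0.02012473607856166, 'hand_eye': array([[ 5.05158138e-04, -9.68225195e-01, -2.50079422e-01,
         6.84968075e-02],
       [ 9.99999802e-01,  5.83239042e-04, -2.38119139e-04,
         1.02308919e-04],
       [ 3.76409032e-04, -2.50079252e-01,  9.68225297e-01,
        -1.45554095e-01],
       [ 0.00000000e+00,  0.00000000e+00,  0.00000000e+00,
         1.00000000e+00]])}
0.017
```

View pics/scene0.png

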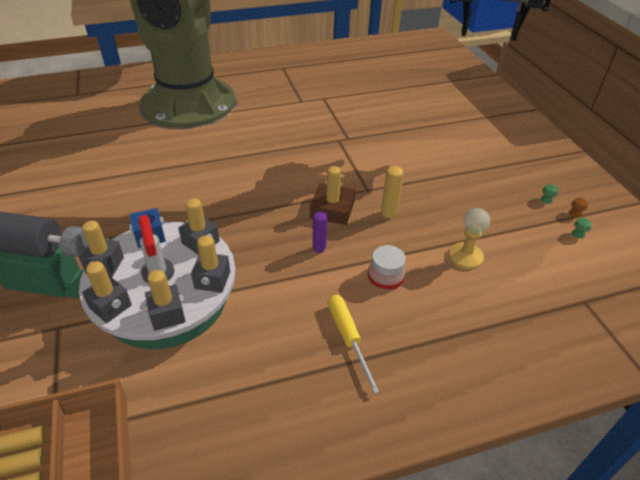

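View pics/top0.png

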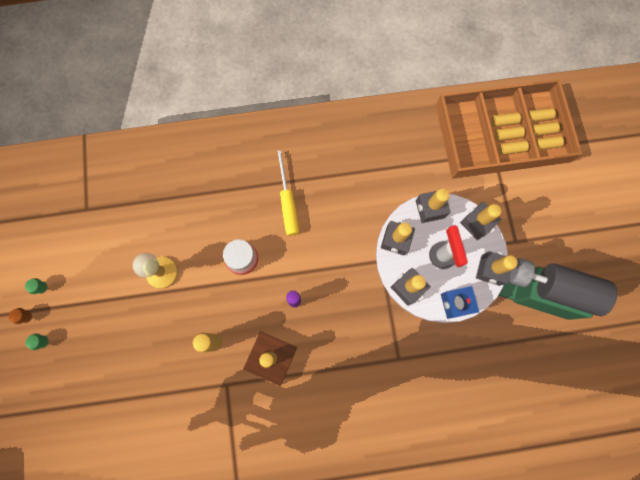

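The scene view shows the brass bar in its dark holder at (333,185), with a taller brass look-alike at (393,190) and a purple one at (319,232). The blue pocket is at (147,225) and the red handle at (148,235). In the top view the bar top is at (268,360), the pocket at (460,302) and the handle at (457,246).

```bash
cat > h.py <<'E'
from bench import *
import numpy as np, cv2
from scipy.spatial.transform import Rotation as R
def cam(n,s=None):
    c=calibration(n)
    if n!='wrist':
        Rm=R.from_rotvec(c['rvec']).as_matrix(); return c,Rm.T,-Rm.T@c['tvec']
    s=s or get_state(); T=np.eye(4);T[:3,:3]=R.from_rotvec(s['tool_rot']).as_matrix();T[:3,3]=s['position']
    T=T@c['hand_eye']; return c,T[:3,:3],T[:3,3]
def ray(C,uv):
    c,Rw,o=C; f=240/np.tan(np.radians(c['vfov']/2))
    K=np.array([[f,0,c['cx']],[0,f,c['cy']],[0,0,1]])
    p=cv2.undistortPoints(np.array([[uv]],float),K,np.array([c['k1'],0,0,0,0.]))[0,0]
    d=Rw@np.array([p[0],p[1],1]); return o,d/np.linalg.norm(d)
def plane(C,uv,z):
    o,d=ray(C,uv); return o+d*(z-o[2])/d[2]
def tri(rays):
    A=np.zeros((3,3));b=np.zeros(3)
    for o,d in rays: P=np.eye(3)-np.outer(d,d);A+=P;b+=P@o
    x=np.linalg.solve(A,b); return x,[round(1e3*np.linalg.norm((np.eye(3)-np.outer(d,d))@(x-o)),1) for o,d in rays]
def pix(C,X):
    c,Rw,o=C; f=240/np.tan(np.radians(c['vfov']/2)); p=Rw.T@(np.asarray(X)-o); a=p[:2]/p[2]
    return a*(1+c['k1']*(a@a))*f+[c['cx'],c['cy']]
def mask(im,lo,hi):
    return cv2.inRange(cv2.cvtColor(im,cv2.COLOR_RGB2HSV),lo,hi)
def blobs(m,amin=30):
    n,l,st,ce=cv2.connectedComponentsWithStats(m)
    return [(st[i][:5].tolist(),ce[i].round(1).tolist(),(l==i).astype('uint8')) for i in range(1,n) if st[i][4]>=amin]
E
python3 - <<'E'
from h import *
for n in ('scene','top'):
    im=cv2.imread(f'pics/{n}0.png')[:,:,::-1].copy()
    C=cam(n); print(n,'cam at',C[2].round(3))
    for nm,lo,hi in (('brass',(17,120,110),(30,255,255)),('blue',(105,150,40),(120,255,255)),('red',(0,200,120),(4,255,255)),('red2',(175,200,120),(180,255,255)),('wood',(0,80,20),(14,255,90))):
        for b in blobs(mask(im,lo,hi),60)[:25]:
            if nm=='wood' and not(250<b[0][4]<3000): continue
            r=cv2.minAreaRect(cv2.findContours(b[2],0,1)[0][0])
            print(nm,b[0],b[1],[np.round(x,1) for x in r])
# rough
S,T=cam('scene'),cam('top')
for nm,a,b in (('bartop',(333.5,170),(268.5,360)),('handle',(148,222),(456.5,246)),('blue',(147,213),(461,303))):
    x,e=tri([ray(S,a),ray(T,b)]);print(nm,x.round(4),e)
E
```

```text
scene cam at [ 1.176 -0.05   0.66 ]
brass [388, 0, 16, 33, 259] [395.9, 15.6] [array([395.4,  15.7]), array([ 9.8, 33.3]), np.float64(10.1)]
brass [327, 166, 14, 37, 460] [333.3, 183.7] [array([333.5, 184. ]), array([36., 13.]), np.float64(90.0)]
brass [381, 166, 23, 53, 863] [391.9, 191.1] [array([391.9, 191.8]), array([17.8, 52.8]), np.float64(8.1)]
brass [186, 198, 19, 33, 485] [195.1, 214.0] [array([195.2, 213.9]), array([32.5, 16.5]), np.float64(76.0)]
brass [82, 220, 25, 34, 559] [94.3, 236.5] [array([ 94.5, 236.4]), array([34.9, 17.6]), np.float64(68.2)]
brass [448, 229, 36, 41, 911] [466.7, 252.5] [array([467.2, 249.7]), array([35.7, 39. ]), np.float64(14.0)]
brass [198, 235, 20, 35, 506] [207.2, 252.0] [array([207.2, 252. ]), array([34.2, 16.7]), np.float64(81.5)]
brass [86, 261, 27, 36, 621] [99.1, 278.4] [array([ 99.2, 278.3]), array([36. , 18.7]), np.float64(67.2)]
brass [148, 270, 23, 36, 580] [159.2, 287.2] [array([159.5, 287.2]), array([35.4, 18.1]), np.float64(74.1)]
brass [327, 294, 34, 54, 930] [343.3, 319.7] [array([343.5, 320.3]), array([55.7, 18.4]), np.float64(6
[... 3151 characters left out ...]
, 359.4] [array([267.2, 359.1]), array([14.4, 17.3]), np.float64(51.3)]
blue [447, 288, 31, 29, 383] [461.8, 301.7] [array([461.1, 301.6]), array([24.7, 27.8]), np.float64(77.5)]
red [448, 227, 18, 38, 218] [455.5, 243.4] [array([456.4, 245.5]), array([38. ,  9.4]), np.float64(73.6)]
wood [318, 333, 255, 39, 488] [452.1, 350.3] [array([443.8, 343.9]), array([ 18.1, 256.8]), np.float64(81.5)]
wood [274, 344, 23, 19, 258] [284.8, 352.5] [array([285.2, 352.3]), array([13.6, 24. ]), np.float64(69.4)]
bartop [0.4643 0.206  0.0916] [np.float64(1.1), np.float64(1.1)]
handle [ 0.5916 -0.1063  0.1582] [np.float64(1.3), np.float64(1.3)]
blue [ 0.5081 -0.1125  0.1051] [np.float64(1.1), np.float64(1.1)]
```

```bash
cat >> h.py <<'E'
def go(p,yaw=None):
    """print shift/turn (tool axes) to reach TCP p with the tool straight down, tool x at yaw"""
    s=get_state(); Rt=R.from_rotvec(s['tool_rot']); M=Rt.as_matrix()
    y0=np.arctan2(M[1,0],M[0,0])
    if yaw is None: yaw=y0
    c,n=np.cos(yaw),np.sin(yaw); G=R.from_matrix(np.array([[c,n,0],[n,-c,0],[0,0,-1]]))
    print('t',round(s['time'],2),'pos',s['position'].round(4),'yaw',round(np.degrees(y0),1),'q7',round(s['joint_positions'][6],2),'F',s['ft_force'].round(1),'w',round(s['grip_width']*87,1))
    print('  shift mm',(1e3*M.T@(np.asarray(p)-s['position'])).round(1),'dr',(Rt.inv()*G).as_rotvec().round(4))
E
python3 - <<'E'
from h import *
S,T=cam('scene'),cam('top')
for z,uv in((.095,(268,360)),):print(plane(T,uv,z))
print('big',tri([ray(S,(394,171)),ray(T,(202,342))]), 'purple',tri([ray(S,(320,216)),ray(T,(293,298))]))
print('motor top',tri([ray(S,(27,225)),ray(T,(580,290))]))
a=plane(T,(451,228),.151);b=plane(T,(462,264),.151);print('handle ends',a,b,np.degrees(np.arctan2(*(b-a)[1::-1])))
go((.464,.206,.24)); go((.464,.206,.24),np.radians(180))
print(get_state()['joint_positions'].round(2))
E
```

```text
[0.46424378 0.20537196 0.095     ]
big (array([0.50614227, 0.30428457, 0.10006462]), [np.float64(0.8), np.float64(0.8)]) purple (array([0.55731072, 0.15387209, 0.07615875]), [np.float64(0.0), np.float64(0.0)])
motor top (array([ 0.5008574 , -0.2904279 ,  0.12113755]), [np.float64(5.9), np.float64(5.9)])
handle ends [ 0.62206581 -0.10501703  0.151     ] [ 0.56427123 -0.10991282  0.151     ] -175.15801984253125
t 0.15 pos [0.293  0.5798 0.2387] yaw 153.2 q7 -0.06 F [-0.5  0.3  0.2] w 86.8
  shift mm [-321.2 -256.5   -0.9] dr [-0.0015  0.0001 -0.    ]
t 0.15 pos [0.293  0.5798 0.2387] yaw 153.2 q7 -0.06 F [-0.5  0.3  0.2] w 86.8
  shift mm [-321.2 -256.5   -0.9] dr [-1.500e-03 -3.000e-04 -4.678e-01]
[-1.09  0.32 -0.07  1.45  0.02  1.37 -0.06]
```

>>> send_rows(
  xyz=[
    [-321,-256,20],
    [-321,-256,20],
    [-321,-256,20],
    [-321,-256,20],
    [-321,-256,20],
    [-321,-256,20],
    [-321,-256,20],
    [-321,-256,20],
    [-321,-256,20],
    [-321,-256,20],
  ],
  dr=[
    [0,0,1.1],
    [0,0,1.1],
    [0,0,1.1],
    [0,0,1.1],
    [0,0,1.1],
    [0,0,1.1],
    [0,0,1.1],
    [0,0,1.1],
    [0,0,1.1],
    [0,0,1.1],
  ],
  jaw=60,
)

```text
time: 0.98
position: [0.4649, 0.2038, 0.2195]
tool_rot: [2.224, 2.218, 0.0]
ft_force: [1.0, -0.1, 0.3]
grip_width: 0.689
grip_force: 0.0
```

>>> send_rows(
  xyz=[
    [0,0,0],
    [0,0,0],
    [0,0,0],
    [0,0,0],
    [0,0,0],
    [0,0,0],
    [0,0,0],
    [0,0,0],
    [0,0,0],
    [0,0,0],
  ],
  dr=[
    [0,0,0],
    [0,0,0],
    [0,0,0],
    [0,0,0],
    [0,0,0],
    [0,0,0],
    [0,0,0],
    [0,0,0],
    [0,0,0],
    [0,0,0],
  ],
)

```text
time: 1.82
position: [0.4642, 0.2071, 0.2196]
tool_rot: [2.218, 2.225, 0.0]
ft_force: [1.1, -1.3, -0.2]
grip_width: 0.685
grip_force: 0.0
```

Run:
```python
from h import *
go((.464,.206,.2),np.pi/2)
C=cam('wrist'); im=get_image('wrist'); cv2.imwrite('pics/w1.png',im[:,:,::-1])
for b in blobs(mask(im,(17,120,110),(30,255,255)),100): print(b[:2])
print(pix(C,(.464,.206,.095)))
```

```text
t 1.82 pos [0.4642 0.2071 0.2196] yaw 90.2 q7 -0.46 F [ 1.1 -1.3 -0.2] w 59.6
  shift mm [-1.1 -0.2 19.6] dr [ 0.0001 -0.      0.0032]
([489, 0, 76, 52, 2974], [521.8, 22.3])
([350, 77, 52, 52, 1961], [375.8, 103.2])
([307, 204, 30, 43, 1029], [321.4, 225.7])
([546, 265, 66, 24, 678], [589.8, 273.1])
([163, 282, 27, 64, 871], [173.0, 313.9])
([454, 282, 28, 64, 905], [470.1, 313.7])
([222, 355, 409, 21, 6307], [436.1, 366.9])
[321.79391953 237.77570891]
```

View pics/w1.png

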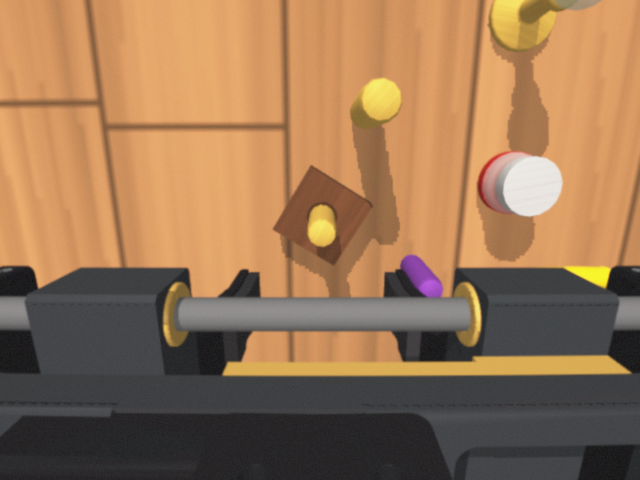

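The wrist view shows the bar top at about (321,232) in its square holder. The bigger look-alike is at (380,100) and the purple one at (420,277). I'll take a second wrist view from a shifted position.

>>> send_rows(
  xyz=[
    [-40,0,30],
    [-40,0,30],
    [-40,0,30],
    [-40,0,30],
    [-40,0,30],
    [-40,0,30],
    [-40,0,30],
    [-40,0,30],
    [-40,0,30],
    [-40,0,30],
  ],
  dr=[
    [0,0,0],
    [0,0,0],
    [0,0,0],
    [0,0,0],
    [0,0,0],
    [0,0,0],
    [0,0,0],
    [0,0,0],
    [0,0,0],
    [0,0,0],
  ],
)

```text
time: 2.7
position: [0.4644, 0.1672, 0.1897]
tool_rot: [2.218, 2.225, 0.001]
ft_force: [0.8, 0.2, 0.7]
grip_width: 0.689
grip_force: 0.0
```

```bash
cat >> h.py <<'E'
def topc(im,near):
    """bright top disc of the brass blob nearest to a pixel"""
    hsv=cv2.cvtColor(im,cv2.COLOR_RGB2HSV)
    bl=[b for b in blobs(mask(im,(17,100,60),(32,255,255)),100)]
    b=min(bl,key=lambda b:np.hypot(*(np.array(b[1])-near)))
    v=hsv[:,:,2][b[2]>0]; return b[0],b[1],np.percentile(v,[5,25,50,75,95]),b[2]
E
python3 - <<'E'
from h import *
go((.464,.206,.2),np.pi/2)
C2=cam('wrist'); im=get_image('wrist'); cv2.imwrite('pics/w2.png',im[:,:,::-1])
uv=pix(C2,(.464,.208,.095)); print(uv)
t=topc(im,uv); print(t[:3])
x,y,w,h=t[0]
cr=im[y-10:y+h+10,x-20:x+w+20]; a=cv2.resize(cr,None,fx=5,fy=5,interpolation=0)
i1=cv2.imread('pics/w1.png')[195:260,290:355,::-1]; b=cv2.resize(i1,None,fx=5,fy=5,interpolation=0)
H=max(a.shape[0],b.shape[0]); o=np.zeros((H,a.shape[1]+b.shape[1],3),'uint8');o[:a.shape[0],:a.shape[1]]=a;o[:b.shape[0],a.shape[1]:]=b
cv2.imwrite('pics/c2.png',o[:600,:800,::-1]); print(x-20,y-10,a.shape)
E
```

```text
t 2.7 pos [0.4644 0.1672 0.1897] yaw 90.2 q7 -0.39 F [0.8 0.2 0.7] w 60.0
  shift mm [ 38.8  -0.3 -10.3] dr [ 0.0003 -0.0002  0.0034]
[321.72380094 188.33531085]
([305, 163, 34, 40, 1055], [321.2, 183.2], array([153., 225., 239., 244., 247.]))Traceback (most recent call last):
  File "<stdin>", line 6, in <module>
ValueError: too many values to unpack (expected 4)
```

Run:
```python
from h import *
s=get_state(); C2=cam('wrist',s)
s1=dict(position=np.array([.4642,.2071,.2196]),tool_rot=np.array([2.218,2.225,0.])); C1=cam('wrist',s1)
U=[]
for f,near in (('w1',(321,226)),('w2',(321,184))):
    im=cv2.imread(f'pics/{f}.png')[:,:,::-1].copy(); b,c,_,m=topc(im,near)
    uv=(b[0]+(b[2]-1)/2, b[1]+b[3]-.5-b[2]/2); print(b,uv); U.append(uv)
T,S=cam('top'),cam('scene')
print(tri([ray(C1,U[0]),ray(C2,U[1])]),tri([ray(C1,U[0]),ray(C2,U[1]),ray(T,(267.7,359.7)),ray(S,(333.5,171))]))
print(plane(C1,U[0],.095),plane(C2,U[1],.095))
```

```text
[307, 204, 30, 43, 1029] (321.5, 231.5)
[305, 163, 34, 40, 1055] (321.5, 185.5)
(array([0.46379346, 0.20872868, 0.0851782 ]), [np.float64(0.0), np.float64(0.0)]) (array([0.46384811, 0.20810997, 0.08778664]), [np.float64(1.2), np.float64(0.9), np.float64(1.7), np.float64(1.0)])
[0.46376918 0.21106512 0.095     ] [0.46379849 0.2097735  0.095     ]
```

>>> send_rows(
  xyz=[
    [30,0,10],
    [42.3,-0.5,20],
    [42.3,-0.5,40],
    [42.3,-0.5,65],
    [42.3,-0.5,90],
    [42.3,-0.5,108],
    [42.3,-0.5,108],
    [42.3,-0.5,108],
    [42.3,-0.5,108],
    [42.3,-0.5,108],
  ],
  dr=[
    [0,0,0.003],
    [0,0,0.003],
    [0,0,0.003],
    [0,0,0.003],
    [0,0,0.003],
    [0,0,0.003],
    [0,0,0.003],
    [0,0,0.003],
    [0,0,0.003],
    [0,0,0.003],
  ],
)

```text
time: 3.58
position: [0.4647, 0.2099, 0.083]
tool_rot: [2.221, 2.221, 0.004]
ft_force: [-0.3, -0.1, 0.1]
grip_width: 0.691
grip_force: 0.0
```

>>> send_rows(
  xyz=[
    [0,0,0],
    [0,0,0],
    [0,0,0],
    [0,0,0],
    [0,0,0],
    [0,0,0],
    [0,0,0],
    [0,0,0],
    [0,0,0],
    [0,0,0],
  ],
  dr=[
    [0,0,0],
    [0,0,0],
    [0,0,0],
    [0,0,0],
    [0,0,0],
    [0,0,0],
    [0,0,0],
    [0,0,0],
    [0,0,0],
    [0,0,0],
  ],
  jaw=10,
  grip_force=40,
)

```text
time: 4.42
position: [0.4638, 0.2092, 0.0816]
tool_rot: [2.221, 2.221, 0.0]
ft_force: [0.4, -0.4, 0.0]
grip_width: 0.269
grip_force: 40.0
```

>>> send_rows(
  xyz=[
    [0,0,-35],
    [0,0,-70],
    [0,0,-110],
    [-10,0,-145],
    [-45,5,-145],
    [-80,10,-145],
    [-120,15,-145],
    [-155,20,-145],
    [-190,25,-145],
    [-190,25,-145],
  ],
  dr=[
    [0,0,0],
    [0,0,0],
    [0,0,0],
    [0,0,0],
    [0,0,0],
    [0,0,0],
    [0,0,0],
    [0,0,0],
    [0,0,0],
    [0,0,0],
  ],
)

```text
time: 5.25
position: [0.489, 0.0103, 0.2266]
tool_rot: [2.232, 2.207, -0.003]
ft_force: [-0.2, 0.4, -2.2]
grip_width: 0.266
grip_force: 39.9
```

>>> send_rows(
  xyz=[
    [-35,4,0],
    [-70,8,0],
    [-105,12,0],
    [-140,16,0],
    [-174,20,0],
    [-174,20,10],
    [-174,20,36],
    [-174,20,36],
    [-174,20,36],
    [-174,20,36],
  ],
  dr=[
    [0,0,0],
    [0,0,0],
    [0,0,0],
    [0,0,0],
    [0,0,0],
    [0,0,0],
    [0,0,0],
    [0,0,0],
    [0,0,0],
    [0,0,0],
  ],
)

```text
time: 6.08
position: [0.5089, -0.1541, 0.191]
tool_rot: [-2.22, -2.223, -0.0]
ft_force: [0.4, -1.1, -1.6]
grip_width: 0.268
grip_force: 39.9
```

Run:
```python
from h import *
go((.5087,-.155,.19),np.pi/2)
s=get_state(); np.savez('s3.npz',p=s['position'],r=s['tool_rot'])
C=cam('wrist',s); im=get_image('wrist'); cv2.imwrite('pics/w3.png',im[:,:,::-1])
print(pix(C,(.508,-.1125,.096)))
```

```text
t 6.08 pos [ 0.5089 -0.1541  0.191 ] yaw 90.1 q7 0.31 F [ 0.4 -1.1 -1.6] w 23.3
  shift mm [-0.9 -0.2  1. ] dr [-0.     -0.0001  0.001 ]
[320.84836376 187.04480151]
```

View pics/w3.png

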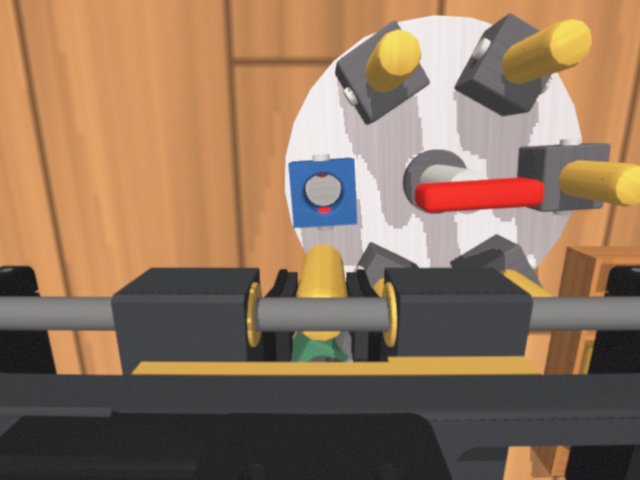

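The blue pocket's mouth is at about (323,191), with red plungers above and below it. The red handle runs from (418,196) to (543,192), and the held bar's foot shows at about (322,255).

Run:
```python
from h import *
d=np.load('s3.npz'); s=dict(position=d['p'],tool_rot=d['r']); C=cam('wrist',s)
im=cv2.imread('pics/w3.png')[:,:,::-1].copy()
b=min(blobs(mask(im,(105,120,40),(125,255,255)),300),key=lambda b:abs(b[1][0]-323)+abs(b[1][1]-191))
cs,h=cv2.findContours(b[2],cv2.RETR_CCOMP,cv2.CHAIN_APPROX_NONE)
for c,hh in zip(cs,h[0]):
    if len(c)>40: print('hole' if hh[3]>=0 else 'outer',cv2.boundingRect(c),cv2.minAreaRect(c), cv2.fitEllipse(c))
    if len(c)>40 and hh[3]>=0: uv=cv2.fitEllipse(c)[0]
p=plane(C,uv,.095); print('pocket@.095',p, plane(C,uv,.096))
cnt=max([c for c,hh in zip(cs,h[0]) if hh[3]<0],key=len)
bx=cv2.boxPoints(cv2.minAreaRect(cnt)); P=np.array([plane(C,u,.096) for u in bx]); print(P.round(4),P.mean(0))
br=topc(im,(322,270)); print(br[0],br[1])
M=R.from_rotvec(s['tool_rot']).as_matrix()
print('foot pred',pix(C,s['position']+M@[0,0,.066]),pix(C,s['position']+M@[0,0,.058]))
for k in range(240,262,3): 
    r=np.where(br[3][k])[0]; print(k,(r.min(),r.max()) if len(r) else None,end=' ')
r=max(blobs(mask(im,(0,200,120),(4,255,255)),200),key=lambda b:b[0][4]); rc=cv2.minAreaRect(cv2.findContours(r[2],0,1)[0][0])
print('\nred',rc); bp=cv2.boxPoints(rc); print([plane(C,u,.151).round(4) for u in bp])
T,S=cam('top'),cam('scene')
print('pocket tri', tri([ray(C,uv),ray(T,(460.5,302.5))]))
```

```text
outer (289, 159, 67, 68) ((322.8746337890625, 192.5564727783203), (65.28363037109375, 64.3178939819336), 86.3086166381836) ((322.84979248046875, 192.36712646484375), (73.57275390625, 75.32413482666016), 0.2651001513004303)
hole (304, 172, 39, 43) ((324.2119140625, 190.87542724609375), (40.911590576171875, 37.55818176269531), 52.4314079284668) ((322.9234924316406, 191.15280151367188), (37.225303649902344, 40.88456726074219), 175.5993194580078)
pocket@.095 [ 0.50940154 -0.11536988  0.095     ] [ 0.50939711 -0.11524779  0.096     ]
[[ 0.4868 -0.0961  0.096 ]
 [ 0.529  -0.0934  0.096 ]
 [ 0.5329 -0.1371  0.096 ]
 [ 0.4888 -0.1401  0.096 ]] [ 0.50937002 -0.11667178  0.096     ]
[295, 245, 53, 53, 2164] [321.9, 274.2]
foot pred [322.18668879 259.59506931] [322.21537473 263.70586829]
240 None 243 None 246 (np.int64(316), np.int64(331)) 249 (np.int64(310), np.int64(335)) 252 (np.int64(308), np.int64(338)) 255 (np.int64(305), np.int64(339)) 258 (np.int64(304), np.int64(341)) 261 (np.int64(303), np.int64(341)) 
red ((479.1414794921875, 194.2384490966797), (27.513599395751953, 126.63189697265625), 86.38612365722656)
[array([ 0.5567, -0.105 ,  0.151 ]), array([ 0.6221, -0.1006,  0.151 ]), array([ 0.6252, -0.1149,  0.151 ]), array([ 0.5586, -0.1194,  0.151 ])]
pocket tri (array([ 0.50955886, -0.11602319,  0.08948292]), [np.float64(0.1), np.float64(0.1)])
```

>>> send_rows(
  xyz=[
    [20,0.3,0],
    [38,0.5,0],
    [38,0.5,10],
    [38,0.5,20],
    [38,0.5,25],
    [38,0.5,28],
    [38,0.5,31],
    [38,0.5,33],
    [38,0.5,35],
    [38,0.5,35],
  ],
  dr=[
    [0,0,0],
    [0,0,0],
    [0,0,0],
    [0,0,0],
    [0,0,0],
    [0,0,0],
    [0,0,0],
    [0,0,0],
    [0,0,0],
    [0,0,0],
  ],
)

```text
time: 6.97
position: [0.5091, -0.1171, 0.1553]
tool_rot: [-2.222, -2.221, 0.0]
ft_force: [0.4, -0.2, -1.4]
grip_width: 0.261
grip_force: 39.9
```

Run:
```python
from h import *
go((.5094,-.116,.1555),np.pi/2)
im=get_image('scene')[195:255,110:190]; a=cv2.resize(im,None,fx=5,fy=5,interpolation=2)
w=get_image('wrist')[90:290,240:400]; w=cv2.resize(w,None,fx=2.4,fy=2.4)
o=np.zeros((480,800,3),'uint8'); o[:300,:400]=a; o[:480,410:794]=w; cv2.imwrite('pics/c4.png',o[:,:,::-1])
```

```text
t 6.97 pos [ 0.5091 -0.1171  0.1553] yaw 90.0 q7 0.24 F [ 0.4 -0.2 -1.4] w 22.7
  shift mm [ 1.1  0.3 -0.2] dr [-0.0003  0.0001 -0.0006]
```

View pics/c4.png

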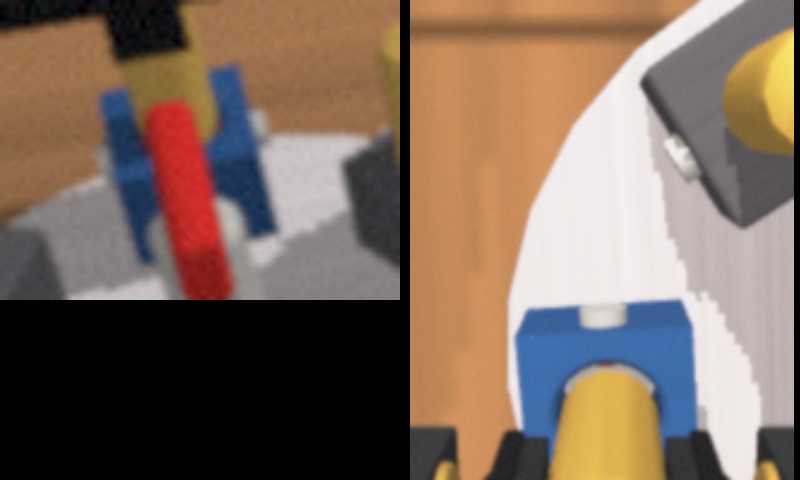

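The bar's foot is inside the mouth and centred, with no side force, so I'll push past the plungers.

>>> send_rows(
  xyz=[
    [0.4,0,1.5],
    [0.4,0,3],
    [0.4,0,4.5],
    [0.4,0,6],
    [0.4,0,7.5],
    [0.4,0,9],
    [0.4,0,10.5],
    [0.4,0,12],
    [0.4,0,12.5],
    [0.4,0,12.5],
  ],
  dr=[
    [0,0,0],
    [0,0,0],
    [0,0,0],
    [0,0,0],
    [0,0,0],
    [0,0,0],
    [0,0,0],
    [0,0,0],
    [0,0,0],
    [0,0,0],
  ],
)

```text
time: 7.9
position: [0.5105, -0.1167, 0.144]
tool_rot: [2.22, 2.22, 0.003]
ft_force: [0.9, 0.2, 4.4]
grip_width: 0.264
grip_force: 39.9
```

>>> send_rows(
  xyz=[
    [0,0,0.2],
    [0,0,0.4],
    [0,0,0.6],
    [0,0,0.8],
    [0,0,1],
    [0,0,1],
    [0,0,1],
    [0,0,1],
    [0,0,1],
    [0,0,1],
  ],
  dr=[
    [0,0,0],
    [0,0,0],
    [0,0,0],
    [0,0,0],
    [0,0,0],
    [0,0,0],
    [0,0,0],
    [0,0,0],
    [0,0,0],
    [0,0,0],
  ],
)

```text
time: 8.73
position: [0.5095, -0.1164, 0.142]
tool_rot: [2.221, 2.221, 0.001]
ft_force: [4.6, -1.6, 1.3]
grip_width: 0.264
grip_force: 40.0
```

>>> send_rows(
  xyz=[
    [0,0,0.2],
    [0,0,0.4],
    [0,0,0.6],
    [0,0,0.8],
    [0,0,1],
    [0,0,1],
    [0,0,1],
    [0,0,1],
    [0,0,1],
    [0,0,1],
  ],
  dr=[
    [0,0,0],
    [0,0,0],
    [0,0,0],
    [0,0,0],
    [0,0,0],
    [0,0,0],
    [0,0,0],
    [0,0,0],
    [0,0,0],
    [0,0,0],
  ],
)

```text
time: 9.57
position: [0.5089, -0.1164, 0.1409]
tool_rot: [-2.221, -2.221, 0.001]
ft_force: [1.9, -1.6, 3.3]
grip_width: 0.268
grip_force: 39.9
```

>>> send_rows(
  xyz=[
    [0,0,0.1],
    [0,0,0.2],
    [0,0,0.3],
    [0,0,0.4],
    [0,0,0.5],
    [0,0,0.6],
    [0,0,0.7],
    [0,0,0.8],
    [0,0,0.9],
    [0,0,1],
  ],
  dr=[
    [0,0,0],
    [0,0,0],
    [0,0,0],
    [0,0,0],
    [0,0,0],
    [0,0,0],
    [0,0,0],
    [0,0,0],
    [0,0,0],
    [0,0,0],
  ],
)

```text
time: 10.4
position: [0.5088, -0.1163, 0.1398]
tool_rot: [-2.221, -2.221, 0.001]
ft_force: [-0.3, -1.7, 3.4]
grip_width: 0.266
grip_force: 39.9
```

>>> send_rows(
  xyz=[
    [0,0,0.1],
    [0,0,0.2],
    [0,0,0.3],
    [0,0,0.4],
    [0,0,0.5],
    [0,0,0.6],
    [0,0,0.7],
    [0,0,0.8],
    [0,0,0.9],
    [0,0,1],
  ],
  dr=[
    [0,0,0],
    [0,0,0],
    [0,0,0],
    [0,0,0],
    [0,0,0],
    [0,0,0],
    [0,0,0],
    [0,0,0],
    [0,0,0],
    [0,0,0],
  ],
)

```text
time: 11.23
position: [0.509, -0.1164, 0.1391]
tool_rot: [-2.221, -2.221, 0.0]
ft_force: [-0.7, -1.9, 4.7]
grip_width: 0.268
grip_force: 39.9
```

>>> send_rows(
  xyz=[
    [0,0,0.1],
    [0,0,0.2],
    [0,0,0.3],
    [0,0,0.4],
    [0,0,0.5],
    [0,0,0.6],
    [0,0,0.7],
    [0,0,0.8],
    [0,0,0.9],
    [0,0,1],
  ],
  dr=[
    [0,0,0],
    [0,0,0],
    [0,0,0],
    [0,0,0],
    [0,0,0],
    [0,0,0],
    [0,0,0],
    [0,0,0],
    [0,0,0],
    [0,0,0],
  ],
)

```text
time: 12.07
position: [0.5093, -0.1163, 0.138]
tool_rot: [2.221, 2.221, 0.0]
ft_force: [-0.5, -2.1, 3.5]
grip_width: 0.262
grip_force: 39.9
```

>>> send_rows(
  xyz=[
    [0,0,0.1],
    [0,0,0.2],
    [0,0,0.3],
    [0,0,0.4],
    [0,0,0.5],
    [0,0,0.6],
    [0,0,0.7],
    [0,0,0.8],
    [0,0,0.9],
    [0,0,1],
  ],
  dr=[
    [0,0,0],
    [0,0,0],
    [0,0,0],
    [0,0,0],
    [0,0,0],
    [0,0,0],
    [0,0,0],
    [0,0,0],
    [0,0,0],
    [0,0,0],
  ],
)

```text
time: 12.9
position: [0.5094, -0.1164, 0.1373]
tool_rot: [2.221, 2.221, 0.0]
ft_force: [-0.2, -1.4, 4.3]
grip_width: 0.268
grip_force: 39.9
```

>>> send_rows(
  xyz=[
    [0,0,0.1],
    [0,0,0.2],
    [0,0,0.3],
    [0,0,0.4],
    [0,0,0.5],
    [0,0,0.6],
    [0,0,0.7],
    [0,0,0.8],
    [0,0,0.9],
    [0,0,1],
  ],
  dr=[
    [0,0,0],
    [0,0,0],
    [0,0,0],
    [0,0,0],
    [0,0,0],
    [0,0,0],
    [0,0,0],
    [0,0,0],
    [0,0,0],
    [0,0,0],
  ],
)

```text
time: 13.73
position: [0.5093, -0.1163, 0.1361]
tool_rot: [2.221, 2.221, 0.0]
ft_force: [1.4, -1.7, 4.2]
grip_width: 0.267
grip_force: 39.9
```

>>> send_rows(
  xyz=[
    [0,0,0.1],
    [0,0,0.2],
    [0,0,0.3],
    [0,0,0.4],
    [0,0,0.5],
    [0,0,0.6],
    [0,0,0.7],
    [0,0,0.8],
    [0,0,0.9],
    [0,0,1],
  ],
  dr=[
    [0,0,0],
    [0,0,0],
    [0,0,0],
    [0,0,0],
    [0,0,0],
    [0,0,0],
    [0,0,0],
    [0,0,0],
    [0,0,0],
    [0,0,0],
  ],
)

```text
time: 14.57
position: [0.5092, -0.1164, 0.1351]
tool_rot: [2.221, 2.221, 0.0]
ft_force: [0.8, -1.6, 4.9]
grip_width: 0.265
grip_force: 39.9
```

>>> send_rows(
  xyz=[
    [0,0,0.1],
    [0,0,0.2],
    [0,0,0.3],
    [0,0,0.4],
    [0,0,0.5],
    [0,0,0.6],
    [0,0,0.7],
    [0,0,0.8],
    [0,0,0.9],
    [0,0,1],
  ],
  dr=[
    [0,0,0],
    [0,0,0],
    [0,0,0],
    [0,0,0],
    [0,0,0],
    [0,0,0],
    [0,0,0],
    [0,0,0],
    [0,0,0],
    [0,0,0],
  ],
)

```text
time: 15.4
position: [0.5091, -0.1164, 0.1339]
tool_rot: [-2.221, -2.221, 0.0]
ft_force: [0.6, -1.7, 3.9]
grip_width: 0.268
grip_force: 39.9
```

>>> send_rows(
  xyz=[
    [0,0,0.1],
    [0,0,0.2],
    [0,0,0.3],
    [0,0,0.4],
    [0,0,0.5],
    [0,0,0.6],
    [0,0,0.7],
    [0,0,0.8],
    [0,0,0.9],
    [0,0,1],
  ],
  dr=[
    [0,0,0],
    [0,0,0],
    [0,0,0],
    [0,0,0],
    [0,0,0],
    [0,0,0],
    [0,0,0],
    [0,0,0],
    [0,0,0],
    [0,0,0],
  ],
)

```text
time: 16.23
position: [0.5091, -0.1164, 0.133]
tool_rot: [-2.221, -2.221, 0.0]
ft_force: [-0.4, -1.3, 3.5]
grip_width: 0.267
grip_force: 39.9
```

>>> send_rows(
  xyz=[
    [0,0,0.1],
    [0,0,0.2],
    [0,0,0.3],
    [0,0,0.4],
    [0,0,0.5],
    [0,0,0.6],
    [0,0,0.7],
    [0,0,0.8],
    [0,0,0.9],
    [0,0,1],
  ],
  dr=[
    [0,0,0],
    [0,0,0],
    [0,0,0],
    [0,0,0],
    [0,0,0],
    [0,0,0],
    [0,0,0],
    [0,0,0],
    [0,0,0],
    [0,0,0],
  ],
)

```text
time: 17.07
position: [0.5092, -0.1164, 0.1323]
tool_rot: [-2.221, -2.221, -0.0]
ft_force: [-1.8, -2.1, 6.9]
grip_width: 0.267
grip_force: 39.9
```

>>> send_rows(
  xyz=[
    [0,0,0.1],
    [0,0,0.2],
    [0,0,0.3],
    [0,0,0.4],
    [0,0,0.4],
    [0,0,0.4],
    [0,0,0.4],
    [0,0,0.4],
    [0,0,0.4],
    [0,0,0.4],
  ],
  dr=[
    [0,0,0],
    [0,0,0],
    [0,0,0],
    [0,0,0],
    [0,0,0],
    [0,0,0],
    [0,0,0],
    [0,0,0],
    [0,0,0],
    [0,0,0],
  ],
)

```text
time: 17.9
position: [0.5093, -0.1164, 0.1321]
tool_rot: [-2.221, -2.221, -0.0]
ft_force: [-0.7, -1.9, 7.5]
grip_width: 0.265
grip_force: 39.9
```

>>> send_rows(
  xyz=[
    [0,0,0.1],
    [0,0,0.2],
    [0,0,0.3],
    [0,0,0.4],
    [0,0,0.5],
    [0,0,0.5],
    [0,0,0.5],
    [0,0,0.5],
    [0,0,0.5],
    [0,0,0.5],
  ],
  dr=[
    [0,0,0],
    [0,0,0],
    [0,0,0],
    [0,0,0],
    [0,0,0],
    [0,0,0],
    [0,0,0],
    [0,0,0],
    [0,0,0],
    [0,0,0],
  ],
)

```text
time: 18.73
position: [0.5093, -0.1165, 0.132]
tool_rot: [-2.221, -2.221, -0.001]
ft_force: [-2.0, -1.6, 8.8]
grip_width: 0.263
grip_force: 39.9
```

>>> send_rows(
  xyz=[
    [0,0,0.2],
    [0,0,0.4],
    [0,0,0.6],
    [0,0,0.8],
    [0,0,1],
    [0,0,1.2],
    [0,0,1.2],
    [0,0,1.2],
    [0,0,1.2],
    [0,0,1.2],
  ],
  dr=[
    [0,0,0],
    [0,0,0],
    [0,0,0],
    [0,0,0],
    [0,0,0],
    [0,0,0],
    [0,0,0],
    [0,0,0],
    [0,0,0],
    [0,0,0],
  ],
)

```text
time: 19.57
position: [0.5095, -0.1166, 0.1316]
tool_rot: [2.222, 2.221, 0.001]
ft_force: [-4.0, -1.8, 14.7]
grip_width: 0.265
grip_force: 39.9
```

>>> send_rows(
  xyz=[
    [0,0,0],
    [0,0,0],
    [0,0,0],
    [0,0,0],
    [0,0,0],
    [0,0,0],
    [0,0,0],
    [0,0,0],
    [0,0,0],
    [0,0,0],
  ],
  dr=[
    [0,0,0],
    [0,0,0],
    [0,0,0],
    [0,0,0],
    [0,0,0],
    [0,0,0],
    [0,0,0],
    [0,0,0],
    [0,0,0],
    [0,0,0],
  ],
  jaw=40,
)

```text
time: 20.4
position: [0.5092, -0.1164, 0.1299]
tool_rot: [2.221, 2.221, 0.0]
ft_force: [0.6, 1.0, 0.6]
grip_width: 0.46
grip_force: 0.0
```

Run:
```python
from h import *
go((.591,-.110,.2),np.radians(4))
im=get_image('scene'); S=cam('scene')
# bar top measured vs expected top heights
cv2.imwrite('pics/s5.png',im[:,:,::-1])
```

```text
t 20.4 pos [ 0.5092 -0.1164  0.1299] yaw 90.0 q7 0.26 F [0.6 1.  0.6] w 40.1
  shift mm [  6.4  81.8 -70.1] dr [ 0.000e+00 -1.000e-04  1.501e+00]
```

>>> send_rows(
  xyz=[
    [0,0,-15],
    [0,0,-30],
    [0,0,-40],
    [0,0,-40],
    [0,0,-40],
    [0,0,-40],
    [0,0,-40],
    [0,0,-40],
    [0,0,-40],
    [0,0,-40],
  ],
  dr=[
    [0,0,0],
    [0,0,0],
    [0,0,0],
    [0,0,0],
    [0,0,0],
    [0,0,0],
    [0,0,0],
    [0,0,0],
    [0,0,0],
    [0,0,0],
  ],
)

```text
time: 21.28
position: [0.509, -0.1164, 0.1696]
tool_rot: [-2.221, -2.221, 0.001]
ft_force: [0.1, 0.6, -0.4]
grip_width: 0.456
grip_force: 0.0
```

>>> send_rows(
  xyz=[
    [0,0,0],
    [0,0,0],
    [0,0,0],
    [0,0,0],
    [0,0,0],
    [0,0,0],
    [0,0,0],
    [0,0,1],
    [0,0,2],
    [0,0,3],
  ],
  dr=[
    [0,0,0],
    [0,0,0],
    [0,0,0],
    [0,0,0],
    [0,0,0],
    [0,0,0],
    [0,0,0],
    [0,0,0],
    [0,0,0],
    [0,0,0],
  ],
  jaw=0,
)

```text
time: 22.12
position: [0.5092, -0.1163, 0.1668]
tool_rot: [-2.221, -2.222, -0.0]
ft_force: [-0.1, 0.4, -0.9]
grip_width: 0.007
grip_force: 0.0
```

>>> send_rows(
  xyz=[
    [0,0,0.4],
    [0,0,0.8],
    [0,0,1.2],
    [0,0,1.6],
    [0,0,2],
    [0,0,2],
    [0,0,2],
    [0,0,2],
    [0,0,2],
    [0,0,2],
  ],
  dr=[
    [0,0,0],
    [0,0,0],
    [0,0,0],
    [0,0,0],
    [0,0,0],
    [0,0,0],
    [0,0,0],
    [0,0,0],
    [0,0,0],
    [0,0,0],
  ],
)

```text
time: 22.95
position: [0.5092, -0.1164, 0.165]
tool_rot: [2.222, 2.221, 0.0]
ft_force: [0.7, 0.5, 0.2]
grip_width: 0.004
grip_force: 0.0
```

>>> send_rows(
  xyz=[
    [0,0,0.2],
    [0,0,0.4],
    [0,0,0.6],
    [0,0,0.8],
    [0,0,1],
    [0,0,1.2],
    [0,0,1.2],
    [0,0,1.2],
    [0,0,1.2],
    [0,0,1.2],
  ],
  dr=[
    [0,0,0],
    [0,0,0],
    [0,0,0],
    [0,0,0],
    [0,0,0],
    [0,0,0],
    [0,0,0],
    [0,0,0],
    [0,0,0],
    [0,0,0],
  ],
)

```text
time: 23.78
position: [0.5093, -0.1164, 0.1638]
tool_rot: [2.221, 2.221, 0.0]
ft_force: [-0.3, -1.0, 0.4]
grip_width: 0.006
grip_force: 0.2
```

>>> send_rows(
  xyz=[
    [0,0,0.2],
    [0,0,0.4],
    [0,0,0.6],
    [0,0,0.8],
    [0,0,1],
    [0,0,1],
    [0,0,1],
    [0,0,1],
    [0,0,1],
    [0,0,1],
  ],
  dr=[
    [0,0,0],
    [0,0,0],
    [0,0,0],
    [0,0,0],
    [0,0,0],
    [0,0,0],
    [0,0,0],
    [0,0,0],
    [0,0,0],
    [0,0,0],
  ],
)

```text
time: 24.62
position: [0.5095, -0.1162, 0.1631]
tool_rot: [2.221, 2.221, 0.001]
ft_force: [-0.6, 0.7, 5.6]
grip_width: 0.006
grip_force: 2.6
```

>>> send_rows(
  xyz=[
    [0,0,0.2],
    [0,0,0.4],
    [0,0,0.6],
    [0,0,0.8],
    [0,0,1],
    [0,0,1],
    [0,0,1],
    [0,0,1],
    [0,0,1],
    [0,0,1],
  ],
  dr=[
    [0,0,0],
    [0,0,0],
    [0,0,0],
    [0,0,0],
    [0,0,0],
    [0,0,0],
    [0,0,0],
    [0,0,0],
    [0,0,0],
    [0,0,0],
  ],
)

```text
time: 25.45
position: [0.51, -0.1162, 0.1627]
tool_rot: [2.221, 2.221, 0.002]
ft_force: [-0.7, -0.0, 8.1]
grip_width: 0.001
grip_force: 4.0
```

>>> send_rows(
  xyz=[
    [0,0,0.2],
    [0,0,0.4],
    [0,0,0.6],
    [0,0,0.8],
    [0,0,0.8],
    [0,0,0.8],
    [0,0,0.8],
    [0,0,0.8],
    [0,0,0.8],
    [0,0,0.8],
  ],
  dr=[
    [0,0,0],
    [0,0,0],
    [0,0,0],
    [0,0,0],
    [0,0,0],
    [0,0,0],
    [0,0,0],
    [0,0,0],
    [0,0,0],
    [0,0,0],
  ],
)

```text
time: 26.28
position: [0.5103, -0.1163, 0.1625]
tool_rot: [2.22, 2.221, 0.003]
ft_force: [-0.5, 1.4, 10.9]
grip_width: 0.004
grip_force: 5.3
```

>>> send_rows(
  xyz=[
    [0,0,-25],
    [0,0,-60],
    [6,30,-60],
    [6,60,-60],
    [6,83,-60],
    [6,83,-60],
    [6,83,-60],
    [6,83,-60],
    [6,83,-60],
    [6,83,-60],
  ],
  dr=[
    [0,0,0],
    [0,0,0],
    [0,0,0.12],
    [0,0,0.24],
    [0,0,0.36],
    [0,0,0.48],
    [0,0,0.6],
    [0,0,0.72],
    [0,0,0.84],
    [0,0,0.96],
  ],
)

```text
time: 27.12
position: [0.5915, -0.1105, 0.2198]
tool_rot: [-2.999, -0.935, 0.003]
ft_force: [-0.8, 0.1, 0.2]
grip_width: 0.004
grip_force: 0.0
```

>>> send_rows(
  xyz=[
    [0,0,0],
    [0,0,0],
    [0,0,0],
    [0,0,0],
    [0,0,0],
    [0,0,0],
    [0,0,0],
    [0,0,0],
    [0,0,0],
    [0,0,0],
  ],
  dr=[
    [0,0,0.12],
    [0,0,0.24],
    [0,0,0.36],
    [0,0,0.48],
    [0,0,0.544],
    [0,0,0.544],
    [0,0,0.544],
    [0,0,0.544],
    [0,0,0.544],
    [0,0,0.544],
  ],
  jaw=45,
)

```text
time: 27.95
position: [0.5921, -0.1104, 0.2209]
tool_rot: [-3.14, -0.106, 0.0]
ft_force: [-0.2, -0.3, -0.4]
grip_width: 0.51
grip_force: 0.0
```

Run:
```python
from h import *
go((.593,-.110,.138),np.radians(3.8))
s=get_state();C=cam('wrist',s); im=get_image('wrist'); cv2.imwrite('pics/w6.png',im[:,:,::-1])
r=max(blobs(mask(im,(0,190,100),(5,255,255)),200),key=lambda b:b[0][4]); rc=cv2.minAreaRect(cv2.findContours(r[2],0,1)[0][0])
print(rc,r[0]); P=np.array([plane(C,u,.151) for u in cv2.boxPoints(rc)]);print(P.round(4),P.mean(0))
print(pix(C,(.593,-.11,.151)))
print('joints',s['joint_positions'].round(2))
```

```text
t 27.95 pos [ 0.5921 -0.1104  0.2209] yaw 3.9 q7 -1.18 F [-0.2 -0.3 -0.4] w 44.4
  shift mm [ 0.9 -0.3 82.9] dr [-0.0001  0.0001  0.0012]
((324.0, 248.0), (96.0, 20.0), 90.0) [314, 200, 21, 97, 1851]
[[ 0.6276 -0.1031  0.151 ]
 [ 0.6285 -0.1152  0.151 ]
 [ 0.5661 -0.12    0.151 ]
 [ 0.5652 -0.1071  0.151 ]] [ 0.59683785 -0.11136552  0.151     ]
[321.41121908 255.38340415]
joints [-0.54  0.29  0.83  1.63 -0.22  1.32 -1.18]
```

View pics/w6.png

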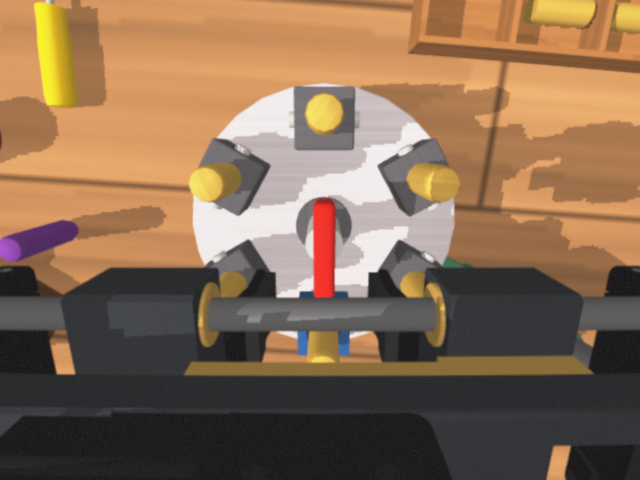

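The handle runs straight up the image at column 324, from about row 200 to 297, lined up with the jaws. The bar stands in the blue pocket behind it, at (323,345).

>>> send_rows(
  xyz=[
    [2.4,0.9,15],
    [2.4,0.9,35],
    [2.4,0.9,55],
    [2.4,0.9,70],
    [2.4,0.9,79],
    [2.4,0.9,79],
    [2.4,0.9,79],
    [2.4,0.9,79],
    [2.4,0.9,79],
    [2.4,0.9,79],
  ],
  dr=[
    [0,0,0],
    [0,0,0],
    [0,0,0],
    [0,0,0],
    [0,0,0],
    [0,0,0],
    [0,0,0],
    [0,0,0],
    [0,0,0],
    [0,0,0],
  ],
)

```text
time: 28.83
position: [0.5953, -0.1112, 0.143]
tool_rot: [-3.14, -0.105, -0.003]
ft_force: [-0.9, 0.1, -0.8]
grip_width: 0.519
grip_force: 0.0
```

>>> send_rows(
  xyz=[
    [0,0,0],
    [0,0,0],
    [0,0,0],
    [0,0,0],
    [0,0,0],
    [0,0,0],
    [0,0,0],
    [0,0,0],
    [0,0,0],
    [0,0,0],
  ],
  dr=[
    [0,0,0],
    [0,0,0],
    [0,0,0],
    [0,0,0],
    [0,0,0],
    [0,0,0],
    [0,0,0],
    [0,0,0],
    [0,0,0],
    [0,0,0],
  ],
  jaw=5,
  grip_force=40,
)

```text
time: 29.67
position: [0.5948, -0.1117, 0.1421]
tool_rot: [3.139, 0.104, 0.001]
ft_force: [-0.9, -3.3, 0.3]
grip_width: 0.267
grip_force: 40.0
```

The opening reads 23 mm, not 14, so the fingertips are probably on the post. I'll open, rise 8 mm and grip again.

>>> send_rows(
  xyz=[
    [0,0,0],
    [0,0,0],
    [0,0,0],
    [0,0,0],
    [0,0,-4],
    [0,0,-8],
    [0,0,-8],
    [0,0,-8],
    [0,0,-8],
    [0,0,-8],
  ],
  dr=[
    [0,0,0],
    [0,0,0],
    [0,0,0],
    [0,0,0],
    [0,0,0],
    [0,0,0],
    [0,0,0],
    [0,0,0],
    [0,0,0],
    [0,0,0],
  ],
  jaw=40,
)

```text
time: 30.5
position: [0.5946, -0.111, 0.1499]
tool_rot: [-3.14, -0.105, 0.0]
ft_force: [-0.1, 0.5, 0.4]
grip_width: 0.459
grip_force: 0.0
```

>>> send_rows(
  xyz=[
    [0,0,0],
    [0,0,0],
    [0,0,0],
    [0,0,0],
    [0,0,0],
    [0,0,0],
    [0,0,0],
    [0,0,0],
    [0,0,0],
    [0,0,0],
  ],
  dr=[
    [0,0,0],
    [0,0,0],
    [0,0,0],
    [0,0,0],
    [0,0,0],
    [0,0,0],
    [0,0,0],
    [0,0,0],
    [0,0,0],
    [0,0,0],
  ],
  jaw=5,
)

```text
time: 31.33
position: [0.5947, -0.1118, 0.1499]
tool_rot: [3.139, 0.104, 0.0]
ft_force: [0.7, -3.5, -2.3]
grip_width: 0.155
grip_force: 40.0
```

>>> send_rows(
  xyz=[
    [0,0.6,0],
    [0,0.6,0],
    [0,0.6,0],
    [0,0.6,0],
    [0,0.6,0],
    [0,0.6,0],
    [0,0.6,0],
    [0,0.6,0],
    [0,0.6,0],
    [0,0.6,0],
  ],
  dr=[
    [0,0,-0.05],
    [0,0,-0.12],
    [0,0,-0.19],
    [0,0,-0.26],
    [0,0,-0.33],
    [0,0,-0.4],
    [0,0,-0.47],
    [0,0,-0.54],
    [0,0,-0.61],
    [0,0,-0.68],
  ],
)

```text
time: 32.17
position: [0.5944, -0.112, 0.1499]
tool_rot: [-2.924, -1.15, 0.001]
ft_force: [-0.0, -1.7, -1.0]
grip_width: 0.16
grip_force: 39.5
```

Run:
```python
from h import *
go((.5947,-.1118,.15),np.radians(63.8)); print(get_state()['torque'])
```

```text
t 32.17 pos [ 0.5944 -0.112   0.1499] yaw 42.9 q7 -0.5 F [-0.  -1.7 -1. ] w 13.9
  shift mm [ 0.4  0.  -0.1] dr [-3.000e-04  3.000e-04 -3.643e-01]
[-0.57188308  0.09823556 -0.16549747]
```

>>> send_rows(
  xyz=[
    [0,0,0],
    [0,0,0],
    [0,0,0],
    [0,0,0],
    [0,0,0],
    [0,0,0],
    [0,0,0],
    [0,0,0],
    [0,0,0],
    [0,0,0],
  ],
  dr=[
    [0,0,-0.07],
    [0,0,-0.14],
    [0,0,-0.21],
    [0,0,-0.28],
    [0,0,-0.33],
    [0,0,-0.367],
    [0,0,-0.367],
    [0,0,-0.367],
    [0,0,-0.367],
    [0,0,-0.367],
  ],
)

```text
time: 33.0
position: [0.5946, -0.1119, 0.1499]
tool_rot: [2.667, 1.66, -0.001]
ft_force: [-0.1, -2.4, -1.9]
grip_width: 0.159
grip_force: 39.9
```

>>> send_rows(
  xyz=[
    [0,0,0],
    [0,0,0],
    [0,0,0],
    [0,0,0],
    [0,0,0],
    [0,0,0],
    [0,0,0],
    [0,0,0],
    [0,0,0],
    [0,0,0],
  ],
  dr=[
    [0,0,0],
    [0,0,0],
    [0,0,0],
    [0,0,0],
    [0,0,0],
    [0,0,0],
    [0,0,0],
    [0,0,0],
    [0,0,0],
    [0,0,0],
  ],
  jaw=40,
)

```text
time: 33.83
position: [0.5947, -0.1117, 0.15]
tool_rot: [-2.667, -1.66, -0.0]
ft_force: [0.5, -0.9, -0.5]
grip_width: 0.46
grip_force: 0.0
```

>>> send_rows(
  xyz=[
    [0,0,-30],
    [0,0,-70],
    [0,0,-90],
    [0,0,-90],
    [0,0,-90],
    [0,0,-90],
    [0,0,-90],
    [0,0,-90],
    [0,0,-90],
    [0,0,-90],
  ],
  dr=[
    [0,0,0],
    [0,0,0],
    [0,0,0],
    [0,0,0],
    [0,0,0],
    [0,0,0],
    [0,0,0],
    [0,0,0],
    [0,0,0],
    [0,0,0],
  ],
)

```text
time: 34.67
position: [0.5944, -0.1116, 0.2392]
tool_rot: [-2.666, -1.66, 0.002]
ft_force: [0.7, -0.1, -0.0]
grip_width: 0.462
grip_force: 0.0
```

Run:
```python
from h import *
go((.5947,-.1118,.24),np.radians(63.8))
s=get_state();C=cam('wrist',s); im=get_image('wrist')
r=max(blobs(mask(im,(0,190,100),(5,255,255)),200),key=lambda b:b[0][4]); rc=cv2.minAreaRect(cv2.findContours(r[2],0,1)[0][0])
P=np.array([plane(C,u,.151) for u in cv2.boxPoints(rc)]); print(rc)
for i in range(4): d=P[i]-P[i-1]; print(round(np.linalg.norm(d),3),np.degrees(np.arctan2(d[1],d[0])).round(1))
a=get_image('scene')[150:350,0:266]; t=get_image('top')[170:350,360:600]
o=np.zeros((600,800,3),'uint8'); o[:300,:399]=cv2.resize(a,(399,300)); o[:300,400:800]=cv2.resize(t,(400,300)); o[300:,200:600]=cv2.resize(im,(400,300))
cv2.imwrite('pics/c7.png',o[:,:,::-1])
```

```text
t 34.67 pos [ 0.5944 -0.1116  0.2392] yaw 63.8 q7 -0.19 F [ 0.7 -0.1 -0. ] w 40.2
  shift mm [ 0.   0.4 -0.8] dr [-0.0011  0.0006  0.0003]
((322.0, 244.0), (90.0, 18.0), 90.0)
0.063 63.5
0.012 -26.2
0.063 -115.8
0.013 153.9
```

View pics/c7.png

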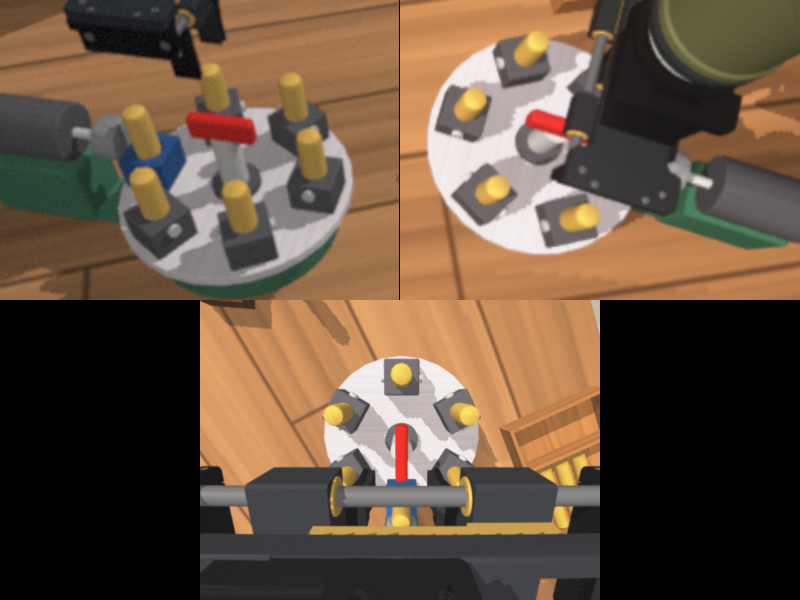

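The blue pocket, with the bar upright in it, now stands at the felt wheel (scene crop, about (145,150)). The handle has turned 60° and the gripper is clear, so I'm handing the job in.

```bash
python3 -c "
from bench import *
print(close_job())"
```

```text
the job is handed in; nothing more can be done
None
```

The job is handed in, with no verdict returned: the brass bar is pushed home in the blue pocket, the carousel is turned one click counter-clockwise to the felt wheel, and the handle is released.

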